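# Refit the range knob and hold the tester's reset

## Robot

A 6-joint arm with a two-finger parallel gripper is mounted at the origin on the work surface. World frame = base frame: x ahead of the robot, y to its left, z up, the work surface at z = 0. Lengths are in m, angles in rad, forces in N, time in s.
With the tool pointing down it reaches from about 0.35 to 0.725 m from the base axis. Payload 6 kg.
Tool frame: the origin (TCP) lies midway between the tips of the shut fingers; the grasp point (between the pads) lies tcp_to_grasp behind it (tcp_to_grasp is the distance from the TCP to the grasp point, in m); z points along the fingers, x is the direction in which the jaws open and shut, and the axes are right-handed (so a half turn about z gives the same grasp; the last joint's range is limited). The gripper opens to 85 mm and grips with 20 to 120 N. Pads are 22 mm wide; open, the fingers measure 114 mm over their backs; the gripper's body (76 mm by 85 mm) begins 54 mm behind the grasp point. The pads swing forward as they close: fully open they stand 13 mm farther back than shut.
Start: joints at [0.334, 0.04, 0.085, 0, -1.615, -0.334], TCP at [0.6, 0, 0.231] pointing down, gripper open.
Joint ranges: [-2.56, 2.56], [-1.29, 2.01], [-1.08, 1.49], [-3.29, 1.98], [-2.81, -0.18], [-2.99, 2.99]. Speed limits (rad/s): [2.57, 2.57, 3.01, 3.14, 3.14, 3.14].

## Interface

Orientations are given as a rotation vector (axis times angle).
In Python, from workcell import * gives the robot as it stands.
- The arm moves only by the tool jog_arm, never from a script. Its argument "plan" is a list of rows, each a list of 7 numbers: the turn, a rotation vector about the tool's x, y, z in units of 6 degrees (1.0 is 6 degrees), then the shift along the tool's x, y, z in mm, then the opening, from 0 (shut) to 1 (fully open). In form: [[ax, ay, az, tx, ty, tz, grip], ...]. A call has exactly 5 rows; each row shifts and turns the commanded pose from where the row before left it, along the tool's axes as they then stand; what a row does not reach is not made up. A row lasts 1/10 s, in which the tool goes at most 50 mm and 8.59 degrees, less where a joint would pass 70% of its speed; a pose out of reach is approached as far as the arm can. A call is refused whole if a number of a shift passes 50 or a number of a turn 1, either way. A call with a gripper value outside its range is refused whole. The fingers move at their own pace and stop on an object; the grip force is fixed at half the most. Time passes only in rows, so rows that do not move let the fingers close, or fill a call up. It gives the time, the measured TCP pose, the force and the opening at its end, in the units of the state.
- sense(): the state, without advancing time (a new reading comes with each control period).
- snapshot(name): name is "scene" or "side" or "wrist"; returns (picture, depth): 400x640x3 uint8, red, green, blue; 400x640 float32, m along the optical axis (not along the pixel's ray), 0 where there is no reading.
- camera_model(name): a dict with "camera_matrix" (3x3 intrinsics, pixels), "cam_to_world" (4x4, takes a point from camera to world coordinates). Camera axes: x right, y up, looking along -z (the intrinsics and any distortion apply to the point x, -y, -z); pixel columns grow to the right and rows downward; lengths in m; the calibration is good to about 2 mm. A picture is of the moment at which its call begins: read the wrist's pose just before it. camera_model takes no time and is no camera call; for the wrist camera it gives the pose at the moment of the call.
- hand_in(): hands the job in, once; it reports no verdict.
The state is a dict: "clock": time; "joints": joint angles; "joint_vel": joint speeds; "effort": joint torques, N m; "position": TCP position; "tool_rot": TCP orientation; "force": force on the tool from outside, world axes, zero at the start; "wrist_torque": the same for the moment, N m; "finger_gap": opening from 0.0 (shut) to 1.0 (fully open).
Only numpy, scipy, OpenCV 4.12 (cv2) and the standard library are available. Lean on these libraries where they do the work, as an engineer would, in place of code of your own. Each camera call takes 0.05 s, during which the arm holds its last target. There are 200 camera calls.

## Task

The calculator tester has lost its range knob and must be zeroed once the knob is back: push the loose square-bored knob fully down onto the tester's square shaft and let go of it, then take the stylus out of its stand, reach it through the round hole in the tester's panel and press the recessed reset button all the way down. Finish while still holding the stylus upright in the gripper with the button held down, the knob still fully home; leave the battery door, the transformer and the display tube where they lie.

Things in the scene. Friction and masses are not known exactly. Their poses are not given: they have to be found in the camera images.
- tester: Fixed grey instrument case, 150 (its x) x 200 (its y) x 50 mm high, with a flat aluminium top panel; origin at the centre of its underside on the table, z up. On the panel, on the case's mid line (x = 0), stand the square shaft at y = +55 mm and the round hole at y = -55 mm. A dark, flat display window lies at x = +50 mm.
- shaft_foot (a point): Where the axis of the square steel shaft meets the panel (50 mm above the table); axes as the tester's. The shaft stands 22 mm up from here, 12 x 12 mm, its faces square to the tester's x and y; the top 4 mm taper to 7 x 7 mm. A knob that is fully home rests on the panel.
- hole_mouth (a point): Centre of the round hole, 18 mm in diameter, at the panel's upper surface (50 mm above the table); axes as the tester's. The panel is 4 mm thick and hollow below.
- button_top (a point): Centre of the top face of the reset button, straight below the hole: a white round cap 24 mm in diameter, 18 mm below the panel's upper surface when it is not pressed. It moves down with the button.
- reset_button (a joint): Travel of the reset button, m: 0 = up, 0.006 = all the way down at its stop. It is sprung: about 1.5 N start it, 5 N hold it fully down, and it comes up when let go.
- knob: Loose black bar knob, 67 (its x) x 26 (its y) x 30 mm high with rounded ends, 60 g, lying flat on the table, bore upright; origin at the centre of its underside, z up. A square bore, 14.5 x 14.5 mm with sides along the knob's x and y, goes right through from bottom to top, so the knob fits the shaft in any of four quarter turns. Grip it across the 26 mm.
- stylus: Loose stylus of about 45 g, upright, point down, in its stand; origin at its point, z up along it. A steel rod 7 mm in diameter for 46 mm, then a round collar 24 mm in diameter and 4 mm thick, then a grey square grip 15 x 15 mm (sides along its x and y) and 46 mm long; 96 mm overall. The collar rests on the stand, so the point is 4 mm above the table at the start and the top of the grip 100 mm.
- stylus_tip (a point): The stylus's point (same place and axes as stylus).
- stand: Fixed wooden block, 56 x 56 x 50 mm high, with an upright hole 11 mm in diameter in the middle of its top that takes the stylus's rod; origin at the centre of its underside. The knob and the stand lie on opposite sides of the tester, either way round.
- battery_door: Loose cream plastic battery door, 68 x 48 x 6 mm, bystander; origin at the centre of its underside.
- transformer: Loose blue epoxy transformer block, 36 x 44 x 32 mm, bystander; origin at the centre of its underside.
- display_tube: Loose flat glass display tube, 24 x 92 x 11 mm, bystander; origin at the centre of its underside.
There are look-alikes about, which are no part of the job. Leave any red look-alike of the knob alone.

How it is judged:
By the outcome, as a careful person would: the job done as asked, in the order asked, and still so for the second after the job is handed in, while the arm keeps its last pose, push and grip.
It also fails if it takes over 51 s, if anything falls off the work surface, if the arm or the gripper's body presses on something with over 40 N, if the wrist force passes 120 N, or if a joint passes its speed limit or range.

## Working session

There is one attempt and no reset: what is moved stays moved. The work goes in short steps, Python scripts to look and compute and a tool call to move; the robot and the scene stay as the last step left them, time stands still between calls to the robot, and variables do not carry over. Pictures are saved under pics/ and viewed, about 8 in all and at most 12, crops included, and the job is handed in when it is done.

Besides the shell and the picture viewer there is one more tool, called after ">>>" as a command line: name --pt "numbers of a row" for each row, then --argument value for the rest. jog_arm: Moves the arm, as the interface text tells. Its arguments: {"type":"object","properties":{"plan":{"type":"array"}},"required":["plan"]}

```bash
ls; mkdir -p pics; cat > h.py <<'E'
from workcell import *
import numpy as np, cv2
from scipy.spatial.transform import Rotation as R
def snap(n,f=None):
    m=camera_model(n); p,d=snapshot(n)
    if f: cv2.imwrite('pics/'+f,p[:,:,::-1])
    np.savez('/tmp/'+n,p=p,d=d,K=m['camera_matrix'],T=m['cam_to_world'])
    return p,d,m
def load(n):
    z=np.load('/tmp/'+n+'.npz'); return z['p'],z['d'],dict(camera_matrix=z['K'],cam_to_world=z['T'])
def ray(m,uv):
    uv=np.atleast_2d(np.array(uv,float)); K=np.array(m['camera_matrix']);T=np.array(m['cam_to_world'])
    c=np.c_[(uv[:,0]-K[0,2])/K[0,0],-(uv[:,1]-K[1,2])/K[1,1],-np.ones(len(uv))]
    return T[:3,3],c@T[:3,:3].T
def plane(m,uv,z):
    o,r=ray(m,uv); return o+r*((z-o[2])/r[:,2])[:,None]
def pts(m,d):
    v,u=np.mgrid[:d.shape[0],:d.shape[1]]
    o,r=ray(m,np.c_[u.ravel(),v.ravel()]); return (o+r*d.reshape(-1,1)).reshape(d.shape+(3,))
E
python3 - <<'E'
from h import *
s=sense(); print(s)
for n in ['scene','side','wrist']:
    p,d,m=snap(n,n+'0.png'); print(n,{k:(np.round(v,3).tolist() if not isinstance(v,str) else v) for k,v in m.items()},(d==0).mean())
E
```

```text
pics
{'clock': 0.0, 'joints': array([ 3.33726549e-01,  4.07935077e-02,  8.38502347e-02, -4.77182569e-04,
       -1.61550592e+00, -3.33692596e-01]), 'joint_vel': array([-0.00150846, -0.00073184, -0.00016139,  0.00074971,  0.00071348,
       -0.00103681]), 'effort': array([-7.27207535e-04, -3.68200672e+01,  3.47413230e+01,  6.93227157e+00,
       -5.48646509e-03, -9.47124363e-06]), 'position': array([5.99679278e-01, 1.05873567e-04, 2.30308285e-01]), 'tool_rot': array([ 8.61685087e-05, -3.13987481e+00,  1.42822546e-04]), 'force': array([-0.92323864,  0.25365742, -0.33825897]), 'wrist_torque': array([-0.07138267, -0.02196324, -0.03076525]), 'finger_gap': 0.9991507177152915}
scene {'camera_matrix': [[428.123, 0.0, 318.451], [0.0, 428.123, 194.765], [0.0, 0.0, 1.0]], 'cam_to_world': [[-0.327, -0.805, 0.494, 1.221], [0.945, -0.279, 0.171, 0.159], [-0.0, 0.523, 0.852, 1.113], [0.0, 0.0, 0.0, 1.0]]} 0.004
side {'camera_matrix': [[373.215, 0.0, 326.772], [0.0, 373.215, 199.045], [0.0, 0.0, 1.0]], 'cam_to_world': [[-0.991, 0.048, -0.122, 0.521], [-0.129, -0.499, 0.857, 0.692], [-0.02, 0.865, 0.501, 0.519], [0.0, 0.0, 0.0, 1.0]]} 0.00401953125
wrist {'camera_matrix': [[296.908, 0.0, 317.422], [0.0, 296.908, 202.022], [0.0, 0.0, 1.0]], 'cam_to_world': [[-1.0, 0.0, 0.001, 0.599], [-0.0, -0.961, -0.275, -0.07], [0.001, -0.275, 0.961, 0.374], [0.0, 0.0, 0.0, 1.0]]} 0.00400390625
```

View pics/scene0.png

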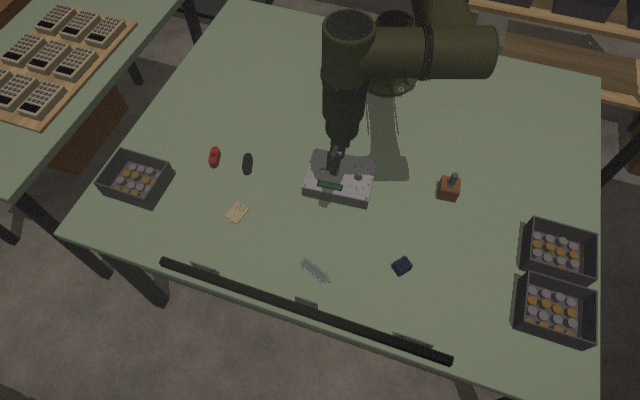

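View pics/side0.png

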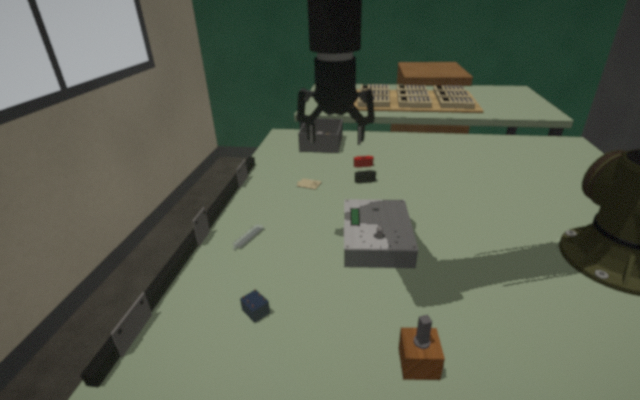

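```bash
python3 -c "
import workcell as w
print({k:getattr(w,k) for k in dir(w) if not k.startswith('__')})"
```

```text
{'MotionError': <class 'workcell.MotionError'>, 'camera_model': <function make.<locals>.<lambda> at 0x7f7970f40720>, 'hand_in': <function connect.<locals>.done at 0x7f7970eb37e0>, 'sense': <function make.<locals>.<lambda> at 0x7f7970f40680>, 'snapshot': <function make.<locals>.drawn_camera at 0x7f7970f40180>, 'tcp_to_grasp': 0.0187}
```

```bash
python3 - <<'E'
from h import *
for n in ['scene','side','wrist']:
    p,d,m=load(n); P=pts(m,d); hsv=cv2.cvtColor(p,cv2.COLOR_RGB2HSV)
    tab=(P[...,0]>.3)&(P[...,0]<.85)&(abs(P[...,1])<.45)&(P[...,2]>.004)&(P[...,2]<.13)&(d>0)
    c,l,st,ce=cv2.connectedComponentsWithStats(tab.astype(np.uint8))
    for i in range(1,c):
        if st[i,4]<25: continue
        q=P[l==i]; k=p[l==i].mean(0).astype(int)
        top=q[q[:,2]>q[:,2].max()-.006]
        (cx,cy),(w,h),a=cv2.minAreaRect((q[q[:,2]>np.percentile(q[:,2],95)-.008][:,:2]*1000).astype(np.float32))
        print(n,st[i].tolist(),k,'z95',np.percentile(q[:,2],95).round(3),'rect',np.round([cx,cy,w,h,a],1))
p,d,m=load('wrist')
cv2.imwrite('pics/w0b.png',cv2.resize(p[:,:,::-1],None,fx=1.25,fy=1.25))
E
```

```text
scene [208, 146, 13, 22, 195] [98 50 43] z95 0.033 rect [ 560.3 -420.5   68.2   26.7   15.8]
scene [302, 148, 76, 61, 2964] [90 89 85] z95 0.053 rect [510.9 -19.5 154.2 199.9   5. ]
scene [242, 153, 11, 22, 191] [47 48 41] z95 0.032 rect [ 551.4 -311.    68.5   27.3   16.1]
scene [437, 172, 24, 30, 534] [78 62 47] z95 0.094 rect [441.4 302.1  13.9  16.   19.8]
scene [223, 201, 26, 23, 214] [136 125 100] z95 0.009 rect [ 713.  -275.7   52.5   70.2   78.6]
scene [391, 255, 23, 21, 274] [42 46 54] z95 0.035 rect [725.9 226.7  36.5  44.4  48.4]
scene [299, 256, 33, 28, 307] [ 98 100  93] z95 0.014 rect [811.9  11.1 104.9  24.3  68.8]
side [353, 156, 21, 12, 206] [98 49 39] z95 0.03 rect [ 558.6 -419.9   66.4   30.3   13.2]
side [354, 170, 22, 13, 247] [45 48 39] z95 0.03 rect [ 549.  -310.4   65.1   32.7   17.5]
side [297, 179, 24, 10, 136] [151 141 112] z95 0.007 rect [ 713.  -272.4   47.8   61.8   76.8]
side [344, 200, 74, 68, 4588] [97 97 92] z95 0.051 rect [509.1 -17.6 148.8 203.    5.1]
side [232, 225, 32, 25, 295] [111 116 106] z95 0.012 rect [811.5  10.4 102.6  31.2  69.5]
side [240, 289, 30, 34, 648] [50 56 60] z95 0.033 rect [723.2 229.3  35.7  45.3  49.1]
side [398, 315, 47, 65, 2275] [86 62 40] z95 0.095 rect [438.7 302.9  16.4  16.   20.6]
wrist [324, 60, 151, 195, 25433] [102 101  97] z95 0.053 rect [508.  -18.7 150.9 200.7   5. ]
wrist [136, 143, 35, 78, 1539] [102 106  98] z95 0.014 rect [810.9   8.6 101.9  32.7  70.2]
wrist [216, 312, 36, 42, 831] [34 38 45] z95 0.035 rect [719.5 224.   28.8  44.2  49.5]
```

View pics/wrist0.png

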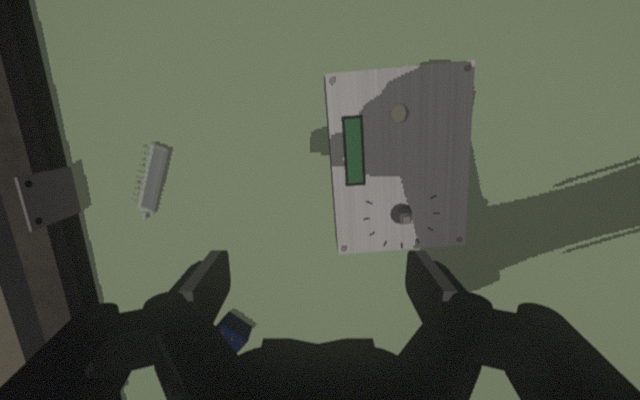

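>>> jog_arm --pt "0 0 0 6 -39 0 1" --pt "0 0 0 6 -39 0 1" --pt "0 0 0 6 -39 0 1" --pt "0 0 0 6 -39 0 1" --pt "0 0 0 6 -39 0 1"

```text
clock: 0.65
position: [0.5695, -0.1963, 0.231]
tool_rot: [0.001, -3.141, -0.0]
force: [0.5, -0.3, -0.7]
finger_gap: 1.002
```

>>> jog_arm --pt "0 0 0 6 -39 0 1" --pt "0 0 0 6 -39 0 1" --pt "0 0 0 6 -39 0 1" --pt "0 0 1 0 0 5 1" --pt "0 0 1 0 0 5 1"

```text
clock: 1.15
position: [0.5514, -0.3134, 0.2204]
tool_rot: [-0.339, -3.122, -0.0]
force: [0.4, 0.2, -0.7]
finger_gap: 0.999
```

>>> jog_arm --pt "0 0 1 0 0 5 1" --pt "0 0 1 0 0 5 1" --pt "0 0 1 0 0 5 1" --pt "0 0 1 0 0 5 1" --pt "0 0 1 0 0 5 1"

```text
clock: 1.65
position: [0.5519, -0.3119, 0.1956]
tool_rot: [-1.132, -2.93, -0.0]
force: [0.6, 0.4, -0.2]
finger_gap: 0.999
```

>>> jog_arm --pt "0 0 1 0 0 5 1" --pt "0 0 1 0 0 5 1" --pt "0 0 1 0 0 5 1" --pt "0 0 1 0 0 5 1" --pt "0 0 1 0 0 5 1"

```text
clock: 2.15
position: [0.5518, -0.3119, 0.1706]
tool_rot: [-1.852, -2.537, 0.0]
force: [-0.3, -0.7, 0.2]
finger_gap: 0.999
```

>>> jog_arm --pt "0 0 0.33 0 0 5 1" --pt "0 0 0 0 0 0 1" --pt "0 0 0 0 0 0 1" --pt "0 0 0 0 0 0 1" --pt "0 0 0 0 0 0 1"

```text
clock: 2.65
position: [0.5521, -0.312, 0.1666]
tool_rot: [1.889, 2.509, 0.0]
force: [-0.6, 0.3, -0.1]
finger_gap: 1.001
```

```bash
cat >> h.py <<'E'
def tool():
    s=sense(); r=R.from_rotvec(s['tool_rot']); M=r.as_matrix()
    print('clk',round(s['clock'],2),'pos',(s['position']*1000).round(1),'yaw',np.degrees(np.arctan2(M[1,0],M[0,0])).round(2),'z',M[:,2].round(4),'F',s['force'].round(1),'gap',round(s['finger_gap'],3))
    return s,M
def rect(q):
    (cx,cy),(w,h),a=cv2.minAreaRect((q[:,:2]*1000).astype(np.float32)); return np.round([cx,cy,w,h,a],1)
E
python3 - <<'E'
from h import *
p,d,m=load('wrist')
hsv=cv2.cvtColor(p,cv2.COLOR_RGB2HSV)
P=pts(m,d)
print('shaft px z',P[205:222,392:410,2].max(), )
b=(P[...,2]>.062)&(P[...,2]<.08)&(P[...,0]<.6)&(P[...,0]>.4)&(P[...,1]<.1)&(P[...,1]>-.1)
print('shaft',b.sum(),P[b].mean(0),rect(P[b]),np.argwhere(b).mean(0))
h=np.zeros_like(b);h[98:128,385:415]=1; hb=h&(P[...,2]<.046); vu=np.argwhere(hb).mean(0);print('hole',hb.sum(),vu,plane(m,[vu[::-1]],.05), np.median(P[hb][:,2]))
s,M=tool(); np.save('/tmp/wk',s['position'])
p,d,m=snap('wrist','w1.png'); P=pts(m,d)
t=(P[...,2]>.015)&(P[...,2]<.05)&(abs(P[...,0]-.551)<.06)&(abs(P[...,1]+.311)<.06)&(d>.2)
print('knob',rect(P[t]),np.median(P[t][:,2]),np.argwhere(t).mean(0))
E
```

```text
shaft px z 0.07411488275584605
shaft 157 [0.50520319 0.03441293 0.07007236] [503.9  35.7  11.9  12.3   4.7] [217.63057325 403.98726115]
hole 224 [113.62053571 398.90178571] [[ 0.51359652 -0.073687    0.05      ]] 0.03336237448420387
clk 2.65 pos [ 552.1 -312.   166.6] yaw 106.05 z [ 4.e-04 -2.e-04 -1.e+00] F [-0.6  0.3 -0.1] gap 1.001
knob [ 547.2 -311.8   66.3   25.9   15.9] 0.03139699651526551 [185.54826001 319.21208142]
```

View pics/w1.png

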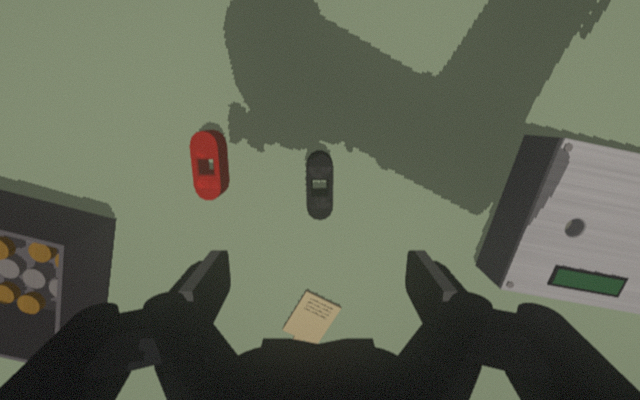

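>>> jog_arm --pt "0 0 0 1.3 -2.7 35 1" --pt "0 0 0 0 0 35 1" --pt "0 0 0 0 0 35 1" --pt "0 0 0 0 0 30 1" --pt "0 0 0 0 0 17 1"

```text
clock: 3.2
position: [0.5476, -0.3109, 0.0111]
tool_rot: [-1.888, -2.506, 0.001]
force: [1.0, -0.1, 0.9]
finger_gap: 1.004
```

>>> jog_arm --pt "0 0 0 0 0 9 0.6" --pt "0 0 0 0 0 0 0" --pt "0 0 0 0 0 0 0" --pt "0 0 0 0 0 0 0" --pt "0 0 0 0 0 0 0"

```text
clock: 3.7
position: [0.5502, -0.3119, 0.0073]
tool_rot: [1.888, 2.507, 0.001]
force: [0.8, 1.0, 7.6]
finger_gap: 0.29
```

>>> jog_arm --pt "0 0 0 0 0 0 0" --pt "0 0 0 0 0 0 0" --pt "0 0 0 0 0 0 0" --pt "0 0 0 0 0 0 0" --pt "0 0 0 0 0 0 0"

```text
clock: 4.2
position: [0.5501, -0.3119, 0.0072]
tool_rot: [1.888, 2.507, 0.001]
force: [-0.4, 0.5, 5.4]
finger_gap: 0.289
```

>>> jog_arm --pt "0 0 0 0 0 -15 0" --pt "0 0 0 0 0 -35 0" --pt "0 0 0 0 0 -35 0" --pt "0 0 0 0 0 -35 0" --pt "0 0 0 20 0 -10 0"

```text
clock: 4.7
position: [0.5448, -0.2942, 0.1409]
tool_rot: [1.888, 2.503, 0.001]
force: [0.8, -0.1, 0.3]
finger_gap: 0.293
```

>>> jog_arm --pt "0 0 0 35 -1.2 0 0" --pt "0 0 0 35 -1.2 0 0" --pt "0 0 0 35 -1.2 0 0" --pt "0 0 0 35 -1.2 0 0" --pt "0 0 0 35 -1.2 0 0"

```text
clock: 5.2
position: [0.4886, -0.1246, 0.1359]
tool_rot: [1.891, 2.509, 0.0]
force: [0.8, 0.8, -0.1]
finger_gap: 0.29
```

>>> jog_arm --pt "0 0 0 35 -1.2 0 0" --pt "0 0 0 35 -1.2 0 0" --pt "0 0 0 35 -1.2 0 0" --pt "0 0 0 35 -1.2 0 0" --pt "0 0 0 25 0 0 0"

```text
clock: 5.7
position: [0.4384, 0.0331, 0.1361]
tool_rot: [1.889, 2.51, 0.002]
force: [-0.1, 0.0, -0.9]
finger_gap: 0.295
```

>>> jog_arm --pt "0 0 1 0 0 0 0" --pt "0 0 0.83 0 0 0 0" --pt "0 0 0 0 0 0 0" --pt "0 0 0 0 0 0 0" --pt "0 0 0 0 0 0 0"

```text
clock: 6.2
position: [0.4392, 0.0314, 0.1355]
tool_rot: [-2.12, -2.318, -0.0]
force: [0.4, 0.3, -0.4]
finger_gap: 0.292
```

```bash
python3 - <<'E'
from h import *
s,M=tool()
p,d,m=snap('wrist','w2.png'); P=pts(m,d); t=s['position']
b=(P[...,2]>.062)&(P[...,2]<.085)&(P[...,0]<.6)&(P[...,0]>.46)&(P[...,1]<.1)&(P[...,1]>-.03)
print('shaft',b.sum(),P[b].mean(0),rect(P[b]),np.median(P[b][:,2]),np.argwhere(b).mean(0))
L=(P-t)@M   # tool frame
k=(abs(L[...,0])<.014)&(abs(L[...,1])<.045)&(L[...,2]<-.012)&(L[...,2]>-.035)&(d>0)
q=L[k];print('knob tool frame',k.sum(),rect(q),np.percentile(q[:,2],[5,50,95]))
E
```

```text
clk 6.2 pos [439.2  31.4 135.5] yaw 95.11 z [-0.e+00  1.e-04 -1.e+00] F [ 0.4  0.3 -0.4] gap 0.292
shaft 0 [nan nan nan] [0. 0. 0. 0. 0.] nan [nan nan]
knob tool frame 7010 [ 0.2 -3.3 66.6 28.  88.4] [-0.02550516 -0.02411568 -0.01799059]<stdin>:5: RuntimeWarning: Mean of empty slice.
  ret = um.true_divide(
  return _methods._mean(a, axis=axis, dtype=dtype,
  ret = ret.dtype.type(ret / rcount)
```

View pics/w2.png

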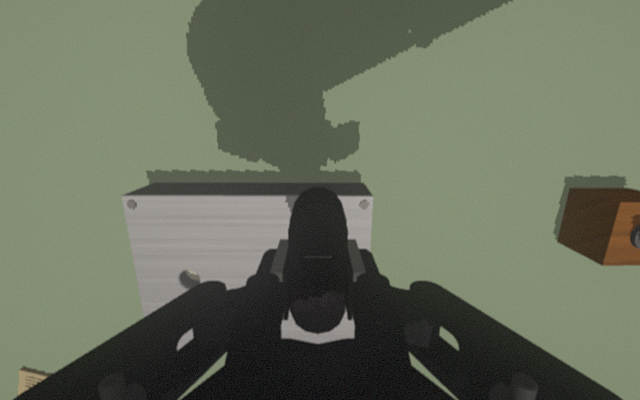

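>>> jog_arm --pt "0 0 0 0 32 0 0" --pt "0 0 0 0 32 0 0" --pt "0 0 0 0 32 0 0" --pt "0 0 0 0 32 0 0" --pt "0 0 0 0 0 0 0"

```text
clock: 6.75
position: [0.5686, 0.0425, 0.1329]
tool_rot: [-2.121, -2.316, 0.006]
force: [-0.9, 0.5, -1.4]
finger_gap: 0.293
```

>>> jog_arm --pt "0 0 0 0 0 0 0" --pt "0 0 0 0 0 0 0" --pt "0 0 0 0 0 0 0" --pt "0 0 0 0 0 0 0" --pt "0 0 0 0 0 0 0"

```text
clock: 7.25
position: [0.5666, 0.0429, 0.1359]
tool_rot: [2.121, 2.317, 0.001]
force: [-0.1, 0.1, -0.5]
finger_gap: 0.296
```

```bash
python3 - <<'E'
from h import *
s,M=tool()
p,d,m=snap('wrist','w3.png'); P=pts(m,d); t=s['position']
L=(P-t)@M   # tool frame
b=(P[...,2]>.062)&(P[...,2]<.085)&(P[...,0]<.535)&(P[...,0]>.46)&(P[...,1]<.1)&(P[...,1]>-.03)
if b.any():
  bt=b&(P[...,2]>.068); print('shaft',b.sum(),rect(P[b]),'tool',rect(L[b]),np.median(P[b][:,2]),np.argwhere(b).mean(0)); print('toponly',rect(P[bt]),rect(L[bt]),P[b][:,2].max())
k=(abs(L[...,0])<.016)&(abs(L[...,1])<.045)&(L[...,2]<-.018)&(L[...,2]>-.035)&(d>0)
q=L[k];print('knob tool frame',k.sum(),rect(q),np.percentile(q[:,2],[5,50,95]))
cv2.imwrite('pics/w3c.png',cv2.resize(p[60:360,220:420,::-1],None,fx=2,fy=2))
E
```

```text
clk 7.25 pos [566.6  42.9 135.9] yaw 95.06 z [ 9.e-04  4.e-04 -1.e+00] F [-0.1  0.1 -0.5] gap 0.296
shaft 323 [504.2  35.6  11.4  11.8   5.3] tool [ -1.7 -62.9  11.4  11.8  89.7] 0.07214111509876894 [128.47368421 315.51393189]
toponly [504.2  35.7  11.4  11.8   5.1] [ -1.7 -62.9  11.4  11.8  89.9] 0.07502828583468737
knob tool frame 6810 [-1.  -3.4 31.8 66.4  6.5] [-0.02680043 -0.02413335 -0.02180065]
```

View pics/w3c.png

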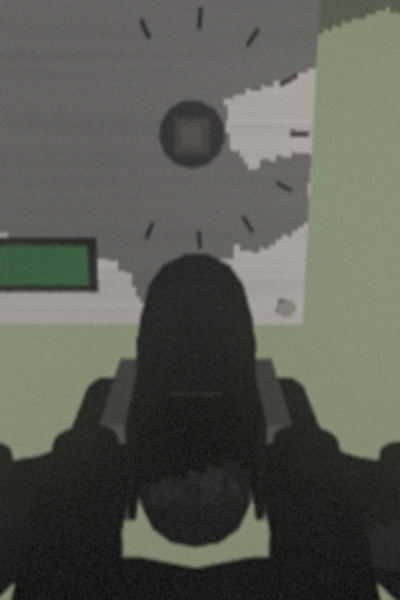

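>>> jog_arm --pt "0 0 0 -0.4 -15 0 0" --pt "0 0 0 -0.4 -15 0 0" --pt "0 0 0 -0.4 -15 0 0" --pt "0 0 0 -0.4 -14.8 20 0" --pt "0 0 0 0 0 20 0"

```text
clock: 7.8
position: [0.5068, 0.0361, 0.0959]
tool_rot: [2.121, 2.317, 0.004]
force: [-0.2, -0.4, -2.2]
finger_gap: 0.291
```

>>> jog_arm --pt "0 0 0 0 0 8 0" --pt "0 0 0 0 0 0 0" --pt "0 0 0 0 0 0 0" --pt "0 0 0 0 0 4 0" --pt "0 0 0 0 0 4 0"

```text
clock: 8.3
position: [0.5079, 0.0361, 0.0798]
tool_rot: [2.121, 2.316, 0.002]
force: [-0.8, -0.3, -1.2]
finger_gap: 0.29
```

```bash
python3 - <<'E'
from h import *
s,M=tool(); print(s['wrist_torque'].round(2))
E
```

```text
clk 8.3 pos [507.9  36.1  79.8] yaw 95.03 z [ 1.1e-03  5.0e-04 -1.0e+00] F [-0.8 -0.3 -1.2] gap 0.29
[ 0.01 -0.    0.04]
```

>>> jog_arm --pt "0 0 0 -0.1 -0.5 2 0" --pt "0 0 0 0 0 2 0" --pt "0 0 0 0 0 2 0" --pt "0 0 0 0 0 2 0" --pt "0 0 0 0 0 0 0"

```text
clock: 8.8
position: [0.5067, 0.0358, 0.0709]
tool_rot: [-2.121, -2.317, 0.001]
force: [-0.5, 0.1, -1.0]
finger_gap: 0.3
```

>>> jog_arm --pt "0 0 0 0 0 3 0" --pt "0 0 0 0 0 3 0" --pt "0 0 0 0 0 3 0" --pt "0 0 0 0 0 3 0" --pt "0 0 0 0 0 0 0"

```text
clock: 9.3
position: [0.5065, 0.0357, 0.0586]
tool_rot: [-2.121, -2.316, 0.001]
force: [-0.2, -0.4, -0.6]
finger_gap: 0.297
```

>>> jog_arm --pt "0 0 0 0 0 1 0" --pt "0 0 0 0 0 1 0" --pt "0 0 0 0 0 0 0" --pt "0 0 0 0 0 0 0" --pt "0 0 0 0 0 0 0"

```text
clock: 9.8
position: [0.5069, 0.0358, 0.0573]
tool_rot: [-2.122, -2.317, 0.0]
force: [-0.3, 0.3, -0.5]
finger_gap: 0.293
```

>>> jog_arm --pt "0 0 0 0 0 1 0" --pt "0 0 0 0 0 1 0" --pt "0 0 0 0 0 0 0" --pt "0 0 0 0 0 0 0" --pt "0 0 0 0 0 0 0"

```text
clock: 10.3
position: [0.507, 0.0358, 0.0572]
tool_rot: [2.121, 2.317, 0.0]
force: [-7.4, 1.1, 10.2]
finger_gap: 0.295
```

>>> jog_arm --pt "0 0 0 0 0 1.5 0" --pt "0 0 0 0 0 0 0" --pt "0 0 0 0 0 -2 0" --pt "0 0 0 0 0 -1 0" --pt "0 0 0 0 0 0 0.6"

```text
clock: 10.8
position: [0.5069, 0.0358, 0.0567]
tool_rot: [-2.122, -2.317, -0.0]
force: [0.1, -0.5, 0.0]
finger_gap: 0.451
```

>>> jog_arm --pt "0 0 0 0 0 0 0.6" --pt "0 0 0 0 0 0 0.7" --pt "0 0 0 0 0 0 0.7" --pt "0 0 0 0 0 -10 0.7" --pt "0 0 0 0 0 -30 0.7"

```text
clock: 11.3
position: [0.5051, 0.0353, 0.0947]
tool_rot: [-2.12, -2.314, 0.008]
force: [0.7, 0.2, 0.2]
finger_gap: 0.695
```

>>> jog_arm --pt "0 0 0 0 20 -40 0.7" --pt "0 0 0 0 40 -40 0.7" --pt "0 0 0 0 20 0 0.7" --pt "0 0 0 0 0 0 0.7" --pt "0 0 0 0 0 0 0.7"

```text
clock: 11.8
position: [0.5817, 0.0423, 0.1718]
tool_rot: [-2.122, -2.316, 0.002]
force: [-1.5, -0.1, -0.3]
finger_gap: 0.7
```

```bash
python3 - <<'E'
from h import *
s,M=tool()
p,d,m=snap('wrist'); P=pts(m,d)
b=(P[...,2]>.07)&(P[...,2]<.1)&(P[...,0]<.56)&(P[...,0]>.45)&(abs(P[...,1]-.036)<.06)
print('knob',b.sum(),rect(P[b]),np.percentile(P[b][:,2],[50,95]))
pl=(abs(P[...,2]-.05)<.008)&(P[...,0]<.56)&(P[...,0]>.45)&(abs(P[...,1])<.1)
print('panel z',np.median(P[pl][:,2]))
h=(P[...,2]<.042)&(abs(P[...,0]-.513)<.02)&(abs(P[...,1]+.073)<.02)&(d>0)
vu=np.argwhere(h).mean(0) if h.any() else None;print('hole',h.sum(),vu)
p2,d2,m2=snap('side'); P2=pts(m2,d2); b=(P2[...,2]>.07)&(P2[...,2]<.11)&(P2[...,0]<.56)&(P2[...,0]>.45)&(abs(P2[...,1]-.036)<.06)
print('side knob',rect(P2[b]),np.percentile(P2[b][:,2],[50,95]))
a=cv2.resize(p[:, 120:520],None,fx=1,fy=1); c=cv2.resize(p2[160:290,310:440],(400,400))
cv2.imwrite('pics/w4.png',np.hstack([a,c])[:,:,::-1])
E
```

```text
clk 11.8 pos [581.7  42.3 171.8] yaw 95.02 z [-1.3e-03 -3.0e-04 -1.0e+00] F [-1.5 -0.1 -0.3] gap 0.7
knob 2736 [504.4  35.6  65.5  25.7   4.2] [0.08129225 0.08256582]
panel z 0.051494319174387404
hole 249 [108.04819277 191.66666667]
side knob [505.8  36.6  66.2  30.9   8.1] [0.07888397 0.08103749]
```

View pics/w4.png

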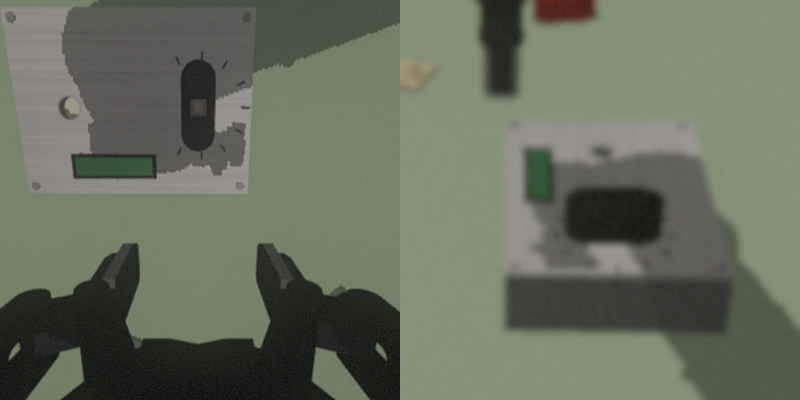

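>>> jog_arm --pt "0 0 0 34 -14.75 0 1" --pt "0 0 0 34 -14.75 0 1" --pt "0 0 0 34 -14.75 0 1" --pt "0 0 0 34 -14.75 0 1" --pt "0 0 0 34 -14.75 0 1"

```text
clock: 12.4
position: [0.4921, 0.2061, 0.1724]
tool_rot: [2.121, 2.317, 0.001]
force: [0.6, 0.5, 0.3]
finger_gap: 1.002
```

>>> jog_arm --pt "0 0 0 34 -14.75 0 1" --pt "0 0 0 34 -14.75 0 1" --pt "0 0 0 33 -14.75 0 1" --pt "0 0 -1 0 0 0 1" --pt "0 0 -1 0 0 0 1"

```text
clock: 12.9
position: [0.4393, 0.3026, 0.1722]
tool_rot: [-1.859, -2.532, 0.0]
force: [0.8, 0.1, 0.6]
finger_gap: 0.999
```

>>> jog_arm --pt "0 0 -0.5 0 0 0 1" --pt "0 0 0 0 0 0 1" --pt "0 0 0 0 0 0 1" --pt "0 0 0 0 0 0 1" --pt "0 0 0 0 0 0 1"

```text
clock: 13.4
position: [0.4405, 0.3018, 0.1721]
tool_rot: [-1.802, -2.573, 0.0]
force: [0.0, -0.1, 0.5]
finger_gap: 0.996
```

```bash
python3 - <<'E'
from h import *
s,M=tool()
p,d,m=snap('wrist','w5.png'); P=pts(m,d); L=(P-s['position'])@M
near=(abs(P[...,0]-.44)<.05)&(abs(P[...,1]-.302)<.05)&(d>.15)
for lo,hi in [(.09,.108),(.06,.085)]:
    b=near&(P[...,2]>lo)&(P[...,2]<hi); print(lo,b.sum(),rect(P[b]) if b.any() else 0,'tool',rect(L[b]) if b.any() else 0, np.argwhere(b).mean(0))
b=near&(P[...,2]>.042)&(P[...,2]<.057);print('stand',rect(P[b]),rect(L[b]))
E
```

```text
clk 13.4 pos [440.5 301.8 172.1] yaw 109.99 z [-1.e-04 -0.e+00 -1.e+00] F [ 0.  -0.1  0.5] gap 0.996
0.09 433 [437.8 302.   15.2  15.   22.4] tool [ 1.1 -2.5 15.2 15.  87.6] [208.39722864 319.02078522]
0.06 124 [431.4 299.3   1.4  14.9  23.5] tool [ 0.7 -9.5  1.4 14.9 86.4] [192.09677419 318.5       ]
stand [438.1 302.2  56.3  56.1   5.5] [ 1.1 -2.1 56.1 56.3 14.5]
```

View pics/w5.png

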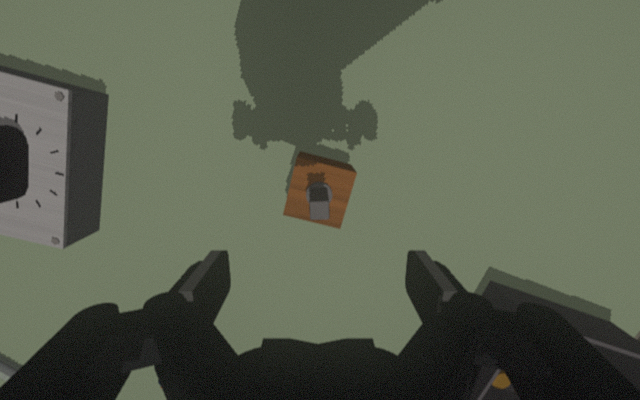

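>>> jog_arm --pt "0 0 -0.4 0.8 -0.6 30 1" --pt "0 0 0 0 0 35 1" --pt "0 0 0 0 0 30 1" --pt "0 0 0 0 0 17 1" --pt "0 0 0 0 0 0 0.5"

```text
clock: 13.95
position: [0.4385, 0.3011, 0.057]
tool_rot: [-1.747, -2.61, 0.009]
force: [-0.4, -0.3, 0.0]
finger_gap: 0.857
```

>>> jog_arm --pt "0 0 0 0 0 0 0" --pt "0 0 0 0 0 0 0" --pt "0 0 0 0 0 0 0" --pt "0 0 0 0 0 0 0" --pt "0 0 0 0 0 0 0"

```text
clock: 14.45
position: [0.4402, 0.3031, 0.0613]
tool_rot: [1.746, 2.611, 0.003]
force: [-0.8, 1.1, 3.3]
finger_gap: 0.165
```

>>> jog_arm --pt "0 0 0 0 0 0 0" --pt "0 0 0 0 0 0 0" --pt "0 0 0 0 0 0 0" --pt "0 0 0 0 0 0 0" --pt "0 0 0 0 0 0 0"

```text
clock: 14.95
position: [0.4402, 0.3031, 0.0613]
tool_rot: [1.746, 2.611, 0.003]
force: [-0.9, -0.3, 5.8]
finger_gap: 0.169
```

>>> jog_arm --pt "0 0 0 0 0 -10 0" --pt "0 0 0 0 0 -25 0" --pt "0 0 0 0 0 -35 0" --pt "0 0 0 0 0 -35 0" --pt "0 0 0 -17 0 0 0"

```text
clock: 15.45
position: [0.4477, 0.2887, 0.171]
tool_rot: [1.743, 2.611, 0.013]
force: [-0.1, 1.0, 0.1]
finger_gap: 0.164
```

>>> jog_arm --pt "0 0 0 -35 -2.5 0 0" --pt "0 0 0 -35 -2.5 0 0" --pt "0 0 0 -35 -2.5 0 0" --pt "0 0 0 -35 -2.5 0 0" --pt "0 0 0 -35 -2.5 0 0"

```text
clock: 15.95
position: [0.5014, 0.1187, 0.1649]
tool_rot: [-1.746, -2.611, 0.001]
force: [1.0, -0.1, -0.6]
finger_gap: 0.165
```

>>> jog_arm --pt "0 0 0 -35 -2.5 0 0" --pt "0 0 0 -35 -2.5 0 0" --pt "0 0 0 -35 -2.5 0 0" --pt "0 0 0 -35 -2.5 0 0" --pt "0 0 0 -35 -2.5 0 0"

```text
clock: 16.45
position: [0.5566, -0.0479, 0.1648]
tool_rot: [-1.746, -2.61, 0.001]
force: [-0.2, 1.0, -0.8]
finger_gap: 0.165
```

>>> jog_arm --pt "0 0 0 -10 0 0 0" --pt "0 0 0 0 0 0 0" --pt "0 0 0 0 0 0 0" --pt "0 0 0 0 0 0 0" --pt "0 0 0 0 0 0 0"

```text
clock: 16.95
position: [0.5604, -0.0545, 0.1653]
tool_rot: [-1.745, -2.612, -0.0]
force: [-0.2, -0.1, -0.9]
finger_gap: 0.167
```

```bash
python3 - <<'E'
from h import *
s,M=tool(); t=s['position']
p,d,m=snap('wrist','w6.png'); P=pts(m,d); L=(P-t)@M
h=(P[...,2]<.044)&(abs(P[...,0]-.513)<.016)&(abs(P[...,1]+.073)<.016)&(d>0)
# white bottom/edge: hole outline = non-panel depth
vu=np.argwhere(h).mean(0); hw=plane(m,[vu[::-1]],.0505)[0]; print('hole',h.sum(),vu,hw,'tool',((hw-t)@M*1000).round(1))
r=(abs(L[...,0])<.03)&(abs(L[...,1])<.03)&(d>0)
for lo,hi in [(-.05,-.02),(.0,.02),(.02,.06)]:
    b=r&(L[...,2]>lo)&(L[...,2]<hi); print(lo,b.sum(),rect(L[b]) if b.any() else 0)
for n in ['scene','side']:
    p2,d2,m2=snap(n); P2=pts(m2,d2); L2=(P2-t)@M
    r=(abs(L2[...,0])<.02)&(abs(L2[...,1])<.02)&(L2[...,2]>.018)&(L2[...,2]<.06)&(d2>0)
    for lo,hi in [(.018,.035),(.035,.06)]:
        b=r&(L2[...,2]>lo)&(L2[...,2]<hi)
        if b.any(): print(n,lo,b.sum(),(L2[b].mean(0)*1000).round(1),L2[b][:,2].max())
    if n=='side':
        o,c=t[None],None
        T=np.linalg.inv(np.array(m2['cam_to_world'])); q=T[:3,:3]@t+T[:3,3]; K=np.array(m2['camera_matrix'])
        u,v=int(K[0,0]*q[0]/-q[2]+K[0,2]),int(K[1,1]*-q[1]/-q[2]+K[1,2])
        c=cv2.resize(p2[v-50:v+60,u-55:u+55],(400,400))
cv2.imwrite('pics/w6.png',np.hstack([p[:,120:520],c])[:,:,::-1])
E
```

```text
clk 16.95 pos [560.4 -54.5 165.3] yaw 112.52 z [ 1.e-04  2.e-04 -1.e+00] F [-0.2 -0.1 -0.9] gap 0.167
hole 336 [140.80952381 317.70535714] [ 0.51334507 -0.0739233   0.0505    ] tool [ 1.000e-01 -5.100e+01  1.147e+02]
-0.05 4856 [ 0.1 -2.  25.9 59.8 89.8]
0.0 449 [  0.4 -10.6  22.1   7.9   2.1]
0.02 95 [-0.3 -4.7  3.1  6.4 82.2]
scene 0.018 5 [-0.5  1.8 31. ] 0.034730547912340516
scene 0.035 9 [-0.8  1.6 47.9] 0.05925518417835103
side 0.018 19 [ 2.2  0.7 26. ] 0.03434797945368428
side 0.035 26 [ 1.9  0.4 45.9] 0.057195343910385055
```

View pics/w6.png

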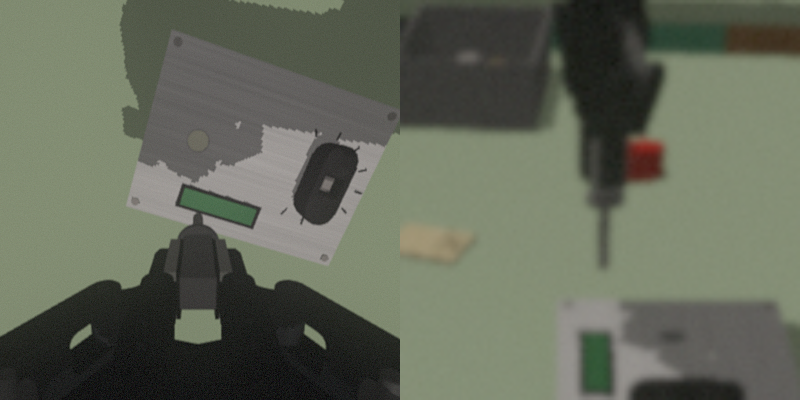

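>>> jog_arm --pt "0 0 0 0 -16.5 0 0" --pt "0 0 0 0 -16 0 0" --pt "0 0 0 0 -16 0 0" --pt "0 0 0 0 0 25 0" --pt "0 0 0 0 0 18 0"

```text
clock: 17.6
position: [0.5154, -0.0737, 0.1217]
tool_rot: [1.746, 2.611, 0.002]
force: [0.0, 0.7, -2.0]
finger_gap: 0.167
```

>>> jog_arm --pt "0 0 0 0 0 5 0" --pt "0 0 0 0 0 0 0" --pt "0 0 0 0 0 0 0" --pt "0 0 0 0 0 0 0" --pt "0 0 0 0 0 0 0"

```text
clock: 18.1
position: [0.5162, -0.0739, 0.118]
tool_rot: [1.746, 2.611, 0.001]
force: [-0.3, -0.5, -1.0]
finger_gap: 0.165
```

```bash
python3 - <<'E'
from h import *
s,M=tool(); t=s['position']
out=[]
for n in ['scene','side']:
    p2,d2,m2=snap(n); 
    T=np.linalg.inv(np.array(m2['cam_to_world'])); w=np.array([t[0],t[1],.052]); q=T[:3,:3]@w+T[:3,3]; K=np.array(m2['camera_matrix'])
    u,v=int(K[0,0]*q[0]/-q[2]+K[0,2]),int(K[1,1]*-q[1]/-q[2]+K[1,2])
    out.append(cv2.resize(p2[v-30:v+30,u-30:u+30],(400,400),interpolation=cv2.INTER_CUBIC))
cv2.imwrite('pics/w7.png',np.hstack(out)[:,:,::-1])
E
```

```text
clk 18.1 pos [516.2 -73.9 118. ] yaw 112.45 z [ 1.2e-03  1.0e-04 -1.0e+00] F [-0.3 -0.5 -1. ] gap 0.165
```

View pics/w7.png

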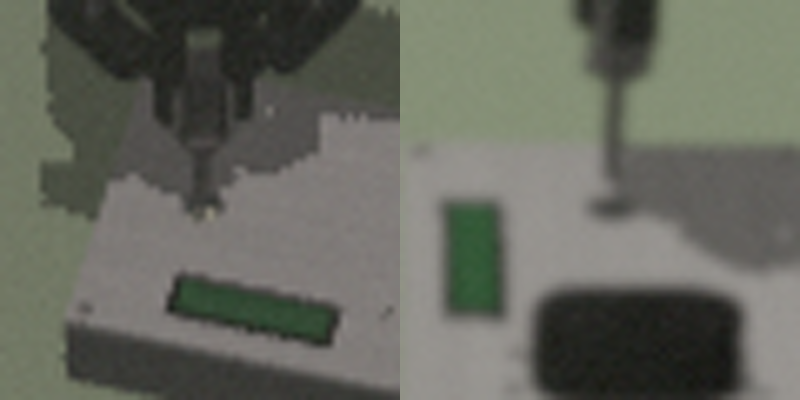

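The tip, at (204,205) on the left and (612,190) on the right, sits directly above the hole in both views.

>>> jog_arm --pt "0 0 0 0 -0.7 5 0" --pt "0 0 0 0 0 5 0" --pt "0 0 0 0 0 5 0" --pt "0 0 0 0 0 5 0" --pt "0 0 0 0 0 5 0"

```text
clock: 18.7
position: [0.515, -0.0742, 0.0915]
tool_rot: [-1.747, -2.611, 0.001]
force: [-0.5, 0.8, -0.5]
finger_gap: 0.167
```

>>> jog_arm --pt "0 0 0 0 0 1 0" --pt "0 0 0 0 0 0 0" --pt "0 0 0 0 0 0 0" --pt "0 0 0 0 0 0 0" --pt "0 0 0 0 0 0 0"

```text
clock: 19.2
position: [0.5152, -0.0742, 0.0914]
tool_rot: [1.747, 2.611, 0.0]
force: [0.4, 0.3, -0.9]
finger_gap: 0.169
```

>>> jog_arm --pt "0 0 0 0 0 1 0" --pt "0 0 0 0 0 1 0" --pt "0 0 0 0 0 1 0" --pt "0 0 0 0 0 1 0" --pt "0 0 0 0 0 0 0"

```text
clock: 19.7
position: [0.5152, -0.0742, 0.0873]
tool_rot: [1.746, 2.611, 0.0]
force: [-0.6, 0.4, 1.2]
finger_gap: 0.166
```

>>> jog_arm --pt "0 0 0 0 0 1 0" --pt "0 0 0 0 0 1 0" --pt "0 0 0 0 0 1 0" --pt "0 0 0 0 0 0 0" --pt "0 0 0 0 0 0 0"

```text
clock: 20.2
position: [0.5152, -0.0742, 0.0844]
tool_rot: [1.746, 2.611, 0.0]
force: [-1.1, 1.7, 3.7]
finger_gap: 0.167
```

>>> jog_arm --pt "0 0 0 0 0 1 0" --pt "0 0 0 0 0 1 0" --pt "0 0 0 0 0 0 0" --pt "0 0 0 0 0 0 0" --pt "0 0 0 0 0 0 0"

```text
clock: 20.7
position: [0.5153, -0.0743, 0.0831]
tool_rot: [1.746, 2.611, 0.0]
force: [-2.3, 1.3, 8.3]
finger_gap: 0.165
```

>>> jog_arm --pt "0 0 0 0 0 0.7 0" --pt "0 0 0 0 0 0 0" --pt "0 0 0 0 0 0 0" --pt "0 0 0 0 0 0 0" --pt "0 0 0 0 0 0 0"

```text
clock: 21.2
position: [0.5154, -0.0743, 0.083]
tool_rot: [1.746, 2.61, 0.001]
force: [-3.8, 1.9, 10.7]
finger_gap: 0.168
```

```bash
python3 - <<'E'
from h import *
s,M=tool(); print(s['wrist_torque'].round(2))
p,d,m=snap('side'); P=pts(m,d); b=(P[...,2]>.07)&(P[...,2]<.11)&(P[...,0]<.56)&(P[...,0]>.45)&(abs(P[...,1]-.04)<.04)
print('knob',rect(P[b]),np.percentile(P[b][:,2],[50,95]))
cv2.imwrite('pics/w8.png',cv2.resize(p[120:270,290:440,::-1],(500,500)))
tool()
E
```

```text
clk 21.2 pos [515.4 -74.3  83. ] yaw 112.46 z [ 1.3e-03 -4.0e-04 -1.0e+00] F [-3.8  1.9 10.7] gap 0.168
[0.75 1.56 0.08]
knob [505.4  36.8  66.7  29.4   4.5] [0.07886968 0.08067132]
clk 21.25 pos [515.4 -74.3  83. ] yaw 112.46 z [ 1.2e-03 -4.0e-04 -1.0e+00] F [-3.7  2.6 10.1] gap 0.173
```

View pics/w8.png

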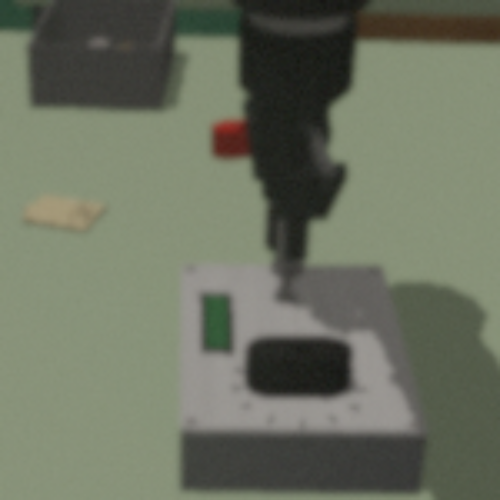

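```bash
python3 -c "
from h import *
print(hand_in()); tool()"
```

```text
the job is handed in; nothing more can be done
None
the job is handed in; nothing more can be done
```

The knob is home on the shaft and released. The stylus is held upright through the panel hole with the reset button pressed to its stop. I handed the job in at 21.3 s; the limit was 51 s.

**Knob:** When the push met resistance, the tool was at the seating height I had worked out (57.2 mm). After release, the wrist camera put the knob's top 29.8 mm above the panel, against a 30 mm knob height. The last side view put it at about 79–81 mm above the table (80 mm expected), unmoved.

**Button:** The resisting force rose from about 1 N to 4 N over the travel. At the stop it went from 8.3 N to about 10.5 N while the tool moved only 0.1 mm, at 83.0 mm (83.3 mm expected). The button takes 5 N to hold fully down.

**Disagreements:** The wrist camera read 2–3 mm away from the scene and side cameras. I cancelled most of that by measuring knob against shaft and stylus against hole in the same picture. About 4 N of sideways force on the stylus remained at the end. I judged it harmless because the stylus is upright and the grip steady.

**Bystanders:** I did not touch the red look-alike, the battery door, the transformer or the display tube. I took no final measurement of where they lie.

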